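Hold a washed flat glass bottle up to the bench camera

TASK

Get the inspection stand ready: take the tall white backing board from the wire rack, slide it fully down into the slot of the stand's foot, centred along the slot, and let go of it. Then lift the flat-sided glass bottle off the drying rack, mouth down as it hangs, and hold it up in the air midway between the board and the bench camera's lens, the middle of its body on the lens axis, upright, with a broad face square to the lens. Leave the other glassware and the low board where they are, and finish while still holding the bottle there, motionless and touching nothing else, so that the picture can be taken.

Things in the scene. Friction and masses are not known exactly. Their poses are not given: they have to be found in the camera images.
- stand: Fixed inspection stand: grey slotted foot, rail (60 mm wide, 12 high) and grey camera with black lens, 136 mm high, from x = 190 to 304 mm. Origin on the bench under the slot's middle; x from foot to camera, away from the robot; z up. Foot 46 (x) by 150 mm (y), 40 high; slot along y, 10 mm wide, open-ended, floor 12 mm above the bench, mouth bevelled to 18 mm.
- slot (a point): Middle of the slot's mouth on the stand's foot, 40 mm above the bench and 28 mm above the slot's floor. Axes as the stand's.
- lens (a point): Centre of the lens front, 110 mm above the bench, 190 mm from the slot's middle along the stand's x. The lens looks along the stand's -x, level. The face of a board in the slot is 186 mm away, so midway is 93 mm before the lens, 97 mm from the slot's middle. Axes as the stand's.
- wire_rack: Steel wire rack for boards, fixed, 136 x 142 mm. Origin on the bench under its middle; z up. Two places, at x = -30 and +30 mm, each between two wire bows 64 mm high and 11 mm apart (clear) in x; boards stand in them loosely on a floor 8 mm above the bench, width along y.
- board: The tall white backing board to be moved: rigid plastic, 8 mm thick (its x), 140 mm wide (y), 160 mm tall (z), about 110 g, standing loose in either place of the wire rack. Origin at the middle of its bottom edge. Both faces are alike. Grip it across its thickness at the middle of the top edge.
- board_top (a point): Middle of the tall board's top edge, 160 mm above its origin.
- low_board: Bystander: a like white board only 90 mm tall (8 x 140 x 90 mm), in the other place of the wire rack. Origin at the middle of its bottom edge.
- drying_rack: Grey plastic drying rack, fixed, 230 x 230 mm, its plate's top 10 mm above the bench, with four upright tapering pegs, 15 mm thick, tops 70 mm above the bench, at x = +-56, y = +-56 mm. Origin on the bench under its middle; z up. It stands left or right of the stand, the wire rack on the other side.
- bottle: Flat-sided clear glass bottle, 120 g, hung loosely mouth down on a peg, rim resting on the rack's plate. Origin: centre of the mouth rim; z from mouth to base, upward. Neck 33 mm across, z = 0 to 34 mm; body z = 34 to 114 mm, 28 mm thick (x, normal to the broad faces), 52 mm wide (y). Grip from above by the narrow sides (52 mm), near the top, so that the broad faces stay free.
- bottle_mid (a point): Middle of the bottle's body, 74 mm from the mouth along the bottle's z. Axes as the bottle's.
- flask: Bystander: clear conical flask hung mouth down over another peg, 90 mm high, 64 mm across at the top. Origin at the centre of its mouth rim.
- beaker: Bystander: clear round beaker upside down over another peg, 70 mm high, 50 mm across. Origin at the centre of its mouth rim.
There are look-alikes about, which are no part of the job. Leave any orange or yellow look-alike of the bottle alone. Leave any green look-alike of the board alone.

How it is judged:
On the way:
1. the tall board stands fully down and centred in the slot of the stand's foot, let go (z of board in the frame of slot between -0.031 and -0.0245 m and x of board in the frame of slot between -0.004 and 0.004 m and y of board in the frame of slot between -0.012 and 0.012 m and angle between board's own z axis and vertical below 0.12 rad and contact force between board and the fingers below 0.1 N), for 0.3 s.
At the end, for the whole second after the job is handed in: Bottle held in the air: body middle within 20 mm of midway lens-board, 12 mm of lens axis, 0.12 rad of upright, faces square within 0.14 rad, at rest, touching only the fingers. Tall board seated (3.5 mm), centred (12 mm), upright, untouched. Other things upright within 20 mm of their start (all of step 1 and contact force between each of board, stand and the arm below 0.1 N and contact force between stand and the fingers below 0.1 N and x of bottle_mid in the frame of lens between -0.113 and -0.073 m and y of bottle_mid in the frame of lens between -0.012 and 0.012 m and z of bottle_mid in the frame of lens between -0.012 and 0.012 m and angle between bottle's own z axis and vertical below 0.12 rad and angle between the x axis of bottle and the x axis of stand, either way round below 0.14 rad and contact force between bottle and the fingers above 1 N and contact force between bottle and stand below 0.1 N and contact force between bottle and board below 0.1 N and linear speed of bottle below 0.03 m/s and distance of each of flask, beaker, low_board from where it was at the start of the episode below 0.02 m and angle between each of flask, beaker's own z axis and vertical below 0.2 rad and angle between low_board's own z axis and vertical below 0.3 rad); the arm keeps its last pose, push and grip.
It fails at once if the flask, the beaker or the low board is knocked over or shifted by more than 30 mm (distance of any of flask, beaker, low_board from where it was at the start of the episode above 0.03 m).
It also fails if it takes over 58 s, if anything falls off the work surface, if the arm or the gripper's body presses on something with over 40 N, if the wrist force passes 120 N, or if a joint passes its speed limit or range.

ROBOT

A 7-joint arm with a two-finger parallel gripper is mounted at the origin on the work surface. World frame = base frame: x ahead of the robot, y to its left, z up, the work surface at z = 0. Lengths are in m, angles in rad, forces in N, time in s.
With the tool pointing down it reaches from about 0.4 to 0.925 m from the base axis. Payload 5.6 kg.
Tool frame: the origin (TCP) lies at the very end of the fingers, on their centre line; the grasp point (between the pads) lies 19 mm behind it; z points along the fingers, y is the line along which they close (so a half turn about z gives the same grasp; the last joint's range is limited). The gripper opens to 85 mm and grips with 20 to 120 N. Pads are 22 mm wide; open, the fingers measure 114 mm over their backs; the gripper's body (76 mm by 85 mm) begins 54 mm behind the grasp point. The pads swing forward as they close: fully open they stand 13 mm farther back than shut.
Start: joints at [-1.276, 0.468, -0.012, 1.603, 0.006, 1.071, -0.056], TCP at [0.215, 0.613, 0.231] pointing down, gripper open.
Joint ranges: [-2.53, 2.53], [-0.31, 2.02], [-1.57, 1.55], [0.28, 2.44], [-1.29, 4.43], [0.15, 1.84], [-2.92, 2.92]. Speed limits (rad/s): [2.57, 2.57, 3.14, 3.14, 3.14, 3.14, 3.14].

INTERFACE

Orientations are given as a 3x3 rotation matrix whose columns are the frame's x, y, z axes.
In Python, from workcell import arm, vision, job, finder gives the robot as it stands. The module is installed in compiled form; this text tells all that it offers.
- The arm moves only by the tool play_rows, never from a script. Its arguments are lists of equal length, an entry for each row: "translation": the shift along the world's x, y, z in mm, a list of three; "twist": the turn, a rotation vector about the world's x, y, z in degrees, a list of three. A call has 1 to 8 rows; each row is the pose to reach, as a shift and turn from the pose commanded when the call began; what a row does not reach only later rows make up. A row lasts 1/12 s, in which the tool goes at most 41.7 mm and 7.16 degrees, less where a joint would pass 70% of its speed; a pose out of reach is approached as far as the arm can. A call with a gripper value outside its range is refused whole. "claw" is the opening, from -1 (shut) to 1 (fully open), set as the call begins (left out, the last holds). The fingers move at their own pace and stop on an object; "force" is the grip in N (left out, the last holds). Time passes only in rows, so rows that repeat a pose let the fingers close. It gives the time, the measured TCP pose, the force, the opening and the grip force at its end, in the units of the state.
- arm.get_obs(): the state, without advancing time (a new reading comes with each control period).
- vision.camera(name): name is "scene" or "side" or "wrist"; returns (picture, depth): 384x512x3 uint8, blue, green, red; 384x512 float32, m along the optical axis (not along the pixel's ray), 0 where there is no reading.
- vision.camera_params(name): a dict with "fx", "fy", "cx", "cy" (pixels), "k1" (the pictures are not rectified: a ray, as slopes to the right and down, at radius r is drawn at 1 + k1 r^2 times it, then the intrinsics apply), "position" and "rotation" of the camera in the world. Camera axes: x right, y down, z forward; pixel columns grow to the right and rows downward; lengths in m; the calibration is good to about 2 mm. A picture is of the moment at which its call begins: read the wrist's pose just before it. camera_params takes no time and is no camera call; for the wrist camera it gives the pose at the moment of the call.
- job.finish_job(): hands the job in; it is judged then, once.
Trained networks look in the newest picture that a camera, given by its name, has taken for a name from the list of things; names that differ only in an ending like _2 or _b are one class to them, and where a whole thing is asked for, a point or a joint stands for the part that bears it (a point fixed in the world has none). Each returns a list of dicts, best first, with "confidence" (0 to 1); they miss things now and then, are a little off and sometimes report something else, mostly with a low value. They report only what shows in the picture. A call takes as long as a camera call. They do not tell look-alikes from the thing itself.
- finder.look_for(camera, query): "centre" ([row, column] in pixels, amid what is visible of it).
The state is a dict: "time_s": time; "q": joint angles; "dq": joint speeds; "tau": joint torques, N m; "tcp_pos": TCP position; "eef_rot": TCP orientation; "force": force on the tool from outside, world axes, zero at the start; "ft_torque": the same for the moment, N m; "width": opening from 0.0 (shut) to 1.0 (fully open); "grasp_force": force on a finger pad.
Only numpy, scipy, OpenCV 4.12 (cv2) and the standard library are available. Lean on these libraries where they do the work, as an engineer would, in place of code of your own. Each camera call takes 0.05 s, during which the arm holds its last target. There are 200 camera calls.

## Working session

There is one attempt and no reset: what is moved stays moved. The work goes in short steps, Python scripts to look and compute and a tool call to move; the robot and the scene stay as the last step left them, time stands still between calls to the robot, and variables do not carry over. Pictures are saved under pics/ and viewed, at most 10 in all, crops included, and the job is handed in when it is done.

Besides the shell and the picture viewer there is one more tool, called after "Request:" by a JSON object that holds its "method" and its "body". play_rows: Moves the arm, as the interface text tells. Its arguments: {"type":"object","properties":{"translation":{"type":"array"},"twist":{"type":"array"},"claw":{"type":"number"},"force":{"type":"number"}},"required":["translation","twist"]}

```bash
mkdir -p pics
cat > h.py <<'E'
import numpy as np, cv2
from workcell import arm, vision, job, finder
def K(n):
    p=vision.camera_params(n); return p
def px2w(n,rows,cols,d,p=None):
    p=p or K(n)
    xd=(np.asarray(cols,float)-p['cx'])/p['fx']; yd=(np.asarray(rows,float)-p['cy'])/p['fy']
    rd=np.hypot(xd,yd); r=rd.copy()
    for _ in range(20): r=rd/(1+p['k1']*r*r)
    s=1/(1+p['k1']*r*r)
    c=np.stack([xd*s*d,yd*s*d,np.asarray(d,float)],-1)
    return c@np.array(p['rotation']).T+np.array(p['position'])
def cloud(n,depth,p=None):
    r,c=np.mgrid[0:384,0:512]; return px2w(n,r,c,depth,p)
def w2px(n,P,p=None):
    p=p or K(n); c=(np.atleast_2d(P)-np.array(p['position']))@np.array(p['rotation'])
    x=c[:,0]/c[:,2]; y=c[:,1]/c[:,2]; f=1+p['k1']*(x*x+y*y)
    return np.stack([p['cy']+p['fy']*y*f,p['cx']+p['fx']*x*f],-1)
E
python3 - <<'E'
from h import *
ims=[]
for n in ['scene','side']:
    im,d=vision.camera(n); np.savez(f'pics/{n}0.npz',im=im,d=d); cv2.imwrite(f'pics/{n}0.png',im)
    p=K(n); print(n,{k:np.round(v,3).tolist() for k,v in p.items()})
    W=cloud(n,d,p)
    for q in ['board','bottle','low_board','flask','beaker','stand','wire_rack','drying_rack']:
        for o in finder.look_for(n,q)[:3]:
            r,c=map(int,o['centre']); print(q,round(o['confidence'],2),r,c,np.round(W[min(r,383),min(c,511)],3), d[r,c]>0)
E
```

```text
scene {'fx': 431.274, 'fy': 431.274, 'cx': 261.006, 'cy': 189.147, 'k1': -0.143, 'position': [1.314, -0.433, 0.933], 'rotation': [[0.523, 0.552, -0.65], [0.852, -0.323, 0.411], [0.017, -0.769, -0.64]]}
board 0.69 205 123 [ 0.322 -0.281  0.097] True
board 0.55 237 134 [ 0.483 -0.299  0.116] True
bottle 0.95 174 323 [0.471 0.341 0.067] True
bottle 0.65 151 345 [0.416 0.481 0.078] True
bottle 0.58 136 311 [0.29  0.425 0.088] True
low_board 0.64 266 149 [ 0.548 -0.29   0.062] True
flask 0.94 173 293 [0.451 0.232 0.1  ] True
beaker 0.63 197 335 [0.575 0.309 0.059] True
stand 0.43 171 320 [0.468 0.329 0.082] True
wire_rack 0.62 283 159 [ 0.573 -0.28   0.011] True
drying_rack 0.88 202 309 [0.509 0.262 0.008] True
side {'fx': 396.488, 'fy': 396.488, 'cx': 255.311, 'cy': 189.983, 'k1': -0.036, 'position': [0.266, -0.691, 0.919], 'rotation': [[0.967, -0.176, 0.184], [-0.254, -0.688, 0.679], [0.007, -0.704, -0.711]]}
board 0.88 318 227 [ 0.315 -0.286  0.117] True
board 0.79 310 301 [ 0.477 -0.308  0.116] True
bottle 0.9 142 224 [0.438 0.356 0.081] True
bottle 0.88 124 210 [0.411 0.472 0.08 ] True
bottle 0.78 137 173 [0.274 0.43  0.079] True
low_board 0.88 313 321 [ 0.532 -0.304  0.066] True
low_board 0.41 221 295 [0.582 0.018 0.014] True
flask 0.69 164 229 [0.427 0.22  0.101] True
flask 0.5 222 298 [0.59  0.013 0.013] True
beaker 0.5 149 261 [0.555 0.307 0.066] True
stand 0.86 221 296 [0.585 0.018 0.013] True
wire_rack 0.85 332 290 [ 0.46  -0.305  0.009] True
```

Run:
```python
from h import *
a=cv2.imread('pics/scene0.png');b=cv2.imread('pics/side0.png')
cv2.imwrite('pics/both.png',np.hstack([cv2.resize(a[100:340,80:450],(400,260),interpolation=3),cv2.resize(b[80:384,120:440],(400,380))[:260]]))
cv2.imwrite('pics/a.png',cv2.resize(a,(800,600),interpolation=cv2.INTER_CUBIC))
cv2.imwrite('pics/b.png',cv2.resize(b,(800,600),interpolation=cv2.INTER_CUBIC))
```

```text
(no output)
```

View pics/a.png

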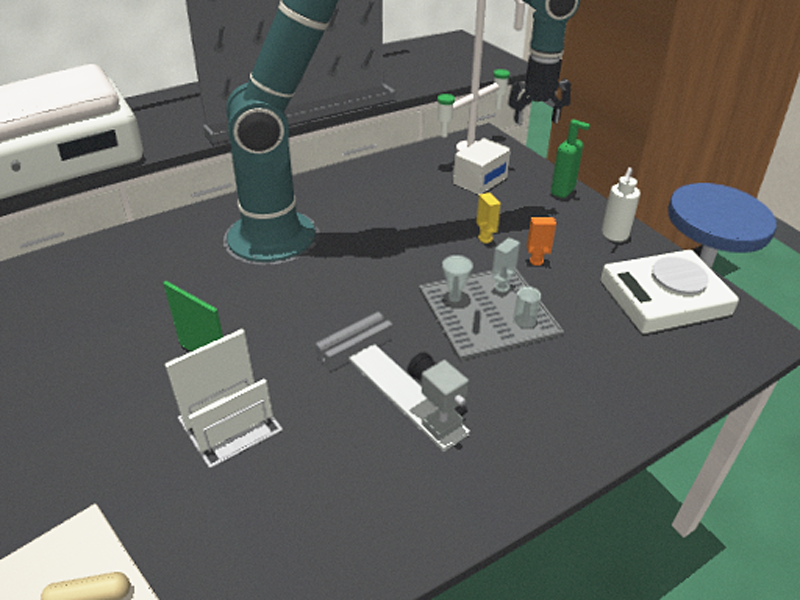

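View pics/b.png

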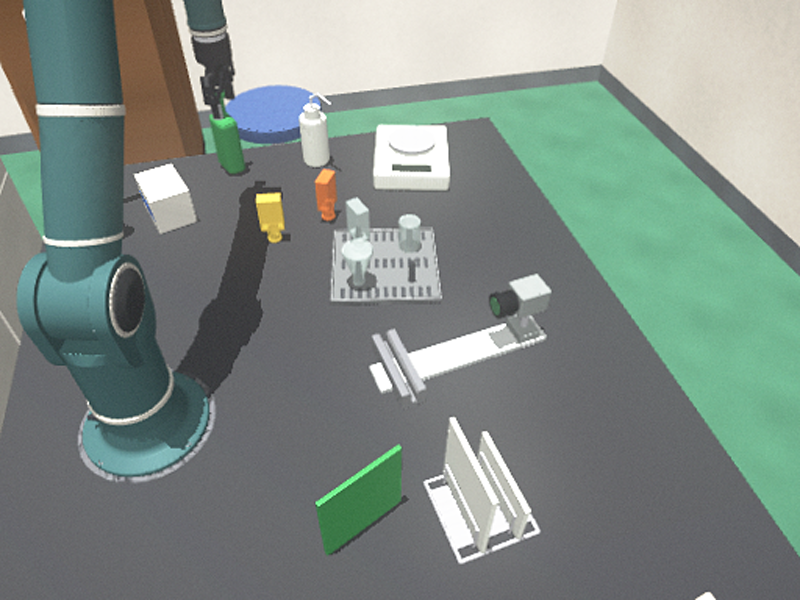

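Scene picture (original pixels): tall white board at (237,134), the green look-alike board at (205,123), low board at (266,149). The clear bottle is at (174,323), yellow at (136,311), orange at (151,345). By the description I choose the white tall board and the clear bottle. Next I fit the geometry.

Run:
```python
from h import *
C={}
P=[];B=[];S=[]
for n in ['scene','side']:
    z=np.load(f'pics/{n}0.npz'); W=cloud(n,z['d']); m=z['d']>0
    P.append(W[m]);B.append(z['im'][m].astype(int)); C[n]=(W[m],z['im'][m].astype(int))
def rect(p,name):
    p=p[:,:2].astype(np.float32); r=cv2.minAreaRect(p); bx=cv2.boxPoints(r)
    print('  ',name,len(p),'c',np.round(r[0],4),'size',np.round(r[1],4),'ang',round(r[2],1),'med',np.round(np.median(p,0),4))
for n,(W,b) in C.items():
    print(n)
    white=(b.max(1)-b.min(1)<40)
    box=lambda x0,x1,y0,y1,z0,z1,mm=white: W[mm&(W[:,0]>x0)&(W[:,0]<x1)&(W[:,1]>y0)&(W[:,1]<y1)&(W[:,2]>z0)&(W[:,2]<z1)]
    t=box(.35,.62,-.42,-.18,.15,.19); print(' ztop',np.percentile(t[:,2],[50,90,98])); rect(t,'boardtop')
    for zz in [(.1,.12),(.12,.14),(.14,.16),(.16,.18)]: rect(box(.35,.62,-.42,-.18,*zz),'board%s'%(zz,))
    rect(box(.50,.66,-.42,-.18,.08,.105),'low')
    t=box(.40,.62,-.1,.1,.034,.05); rect(t,'foottop')
    t=box(.62,.85,-.1,.14,.12,.15); rect(t,'camtop')
    t=box(.45,.85,-.1,.14,.007,.016); rect(t,'rail')
    t=box(.40,.50,.28,.40,.10,.145); rect(t,'bottle top'); print(np.percentile(t[:,2],[50,90,98]))
    t=box(.40,.50,.28,.40,.05,.145); rect(t,'bottle body')
    t=box(.33,.68,.1,.45,.006,.015); rect(t,'dryrack')
```

```text
scene
 ztop [0.16199549 0.16817992 0.1697656 ]
   boardtop 384 c [ 0.4678 -0.2841] size [0.0787 0.157 ] ang 37.5 med [ 0.4814 -0.2989]
   board(0.1, 0.12) 300 c [ 0.4884 -0.2788] size [0.1135 0.174 ] ang 38.4 med [ 0.483  -0.2953]
   board(0.12, 0.14) 283 c [ 0.4459 -0.3034] size [0.0908 0.1371] ang 11.5 med [ 0.4829 -0.3001]
   board(0.14, 0.16) 305 c [ 0.468  -0.2839] size [0.0792 0.157 ] ang 37.5 med [ 0.4822 -0.2985]
   board(0.16, 0.18) 225 c [ 0.4793 -0.2968] size [0.0129 0.1385] ang 6.4 med [ 0.4808 -0.2978]
   low 355 c [ 0.5399 -0.2909] size [0.0152 0.1406] ang 5.5 med [ 0.5415 -0.2928]
   foottop 419 c [ 0.4519 -0.0092] size [0.0516 0.1532] ang 6.4 med [ 0.4506 -0.0122]
   camtop 573 c [0.6888 0.0206] size [0.1008 0.0534] ang 10.5 med [0.7021 0.017 ]
   rail 1246 c [ 0.6007 -0.0113] size [0.2991 0.1676] ang 0.7 med [0.5883 0.0071]
   bottle top 163 c [0.4555 0.3521] size [0.0313 0.0564] ang 17.5 med [0.4607 0.3428]
[0.12048485 0.12388075 0.12597543]
   bottle body 349 c [0.4557 0.3512] size [0.0313 0.0582] ang 15.7 med [0.4632 0.34  ]
   dryrack 2298 c [0.4959 0.2834] size 
[... 477 characters left out ...]
 0.18) 298 c [ 0.4793 -0.2969] size [0.0092 0.1404] ang 5.9 med [ 0.479  -0.3038]
   low 349 c [ 0.538  -0.2902] size [0.0096 0.1408] ang 4.9 med [ 0.5371 -0.2947]
   foottop 582 c [ 0.45  -0.008] size [0.0481 0.1526] ang 7.0 med [ 0.4507 -0.0137]
   camtop 500 c [0.6869 0.0224] size [0.1013 0.0532] ang 7.7 med [0.6892 0.0148]
   rail 1184 c [0.601  0.0079] size [0.3464 0.2193] ang 36.4 med [0.5835 0.005 ]
   bottle top 166 c [0.4535 0.351 ] size [0.0294 0.0579] ang 19.8 med [0.4525 0.3428]
[0.12138566 0.12523031 0.1268924 ]
   bottle body 331 c [0.4529 0.3508] size [0.0307 0.0578] ang 19.3 med [0.4508 0.3347]
   dryrack 2260 c [0.5039 0.2668] size [0.3438 0.3223] ang 0.1 med [0.5036 0.2551]
```

Run:
```python
from h import *
o=arm.get_obs(); print(np.round(o['eef_rot'],3).tolist(),np.round(o['tcp_pos'],4),o['time_s'],np.round(o['q'],3))
R=o['eef_rot']; print('tool y yaw',np.degrees(np.arctan2(R[1][1],R[0][1])))
a=cv2.imread('pics/side0.png'); b=cv2.imread('pics/scene0.png')
cv2.imwrite('pics/crop.png',np.hstack([cv2.resize(a[260:365,190:350],(400,262),interpolation=2),cv2.resize(b[115:219,270:430],(400,262),interpolation=2)]))
```

```text
[[-0.943, 0.331, 0.0], [0.331, 0.943, 0.0], [-0.0, 0.0, -1.0]] [0.2154 0.6133 0.2313] 0.9 [-1.276  0.468 -0.012  1.603  0.006  1.071 -0.056]
tool y yaw 70.64249823271543
```

View pics/crop.png

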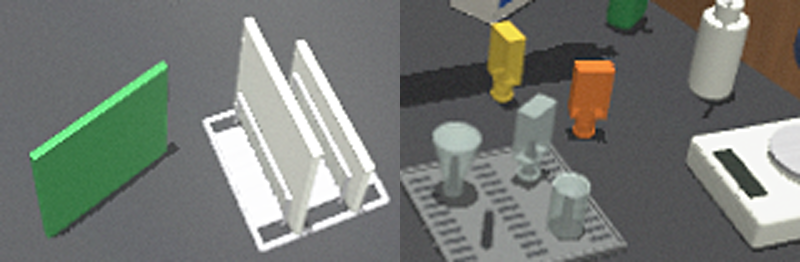

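The crops confirm the choices: the white tall board stands behind the low board and the green one is separate. The clear bottle is on its peg. I'm moving now.

Request:
{"method": "play_rows", "body": {"translation": [[35,-30,9],[60,-65,18],[90,-95,27],[120,-125,36],[150,-155,44],[180,-185,53],[210,-215,61],[240,-245,69]], "twist": [[0,0,-4],[0,0,-8],[0,0,-12],[0,0,-17],[0,0,-22],[0,0,-27],[0,0,-32],[0,0,-37]], "claw": 1, "force": 40}}

```text
time_s: 1.57
tcp_pos: [0.4448, 0.3785, 0.298]
eef_rot: [[-0.551, 0.835, 0.0], [0.835, 0.551, 0.001], [0.0, 0.001, -1.0]]
force: [1.1, 0.4, 0.3]
width: 0.998
grasp_force: 0.0
```

Request:
{"method": "play_rows", "body": {"translation": [[5,-40,0],[10,-80,0],[15,-120,0],[20,-160,0],[25,-200,0],[25,-240,0],[25,-280,0],[25,-320,0]], "twist": [[0,0,-3],[0,0,-7],[0,0,-11],[0,0,-15],[0,0,-19],[0,0,-23],[0,0,-25],[0,0,-27.4]]}}

```text
time_s: 2.23
tcp_pos: [0.4683, 0.0582, 0.2974]
eef_rot: [[-0.107, 0.994, 0.001], [0.994, 0.107, 0.001], [0.001, 0.001, -1.0]]
force: [0.7, 0.2, 0.2]
width: 1.0
grasp_force: 0.0
```

Request:
{"method": "play_rows", "body": {"translation": [[0,-40,0],[0,-81,0],[3,-122,0],[5,-163,0],[7,-205,0],[9,-246,0],[10,-287,0],[10,-325,0]], "twist": [[0,0,0],[0,0,0],[0,0,0],[0,0,0],[0,0,0],[0,0,0],[0,0,0],[0,0,0]]}}

```text
time_s: 2.9
tcp_pos: [0.4785, -0.2673, 0.2975]
eef_rot: [[-0.109, 0.994, 0.001], [0.994, 0.109, -0.0], [-0.001, 0.001, -1.0]]
force: [0.3, -0.3, 0.2]
width: 0.998
grasp_force: 0.0
```

Request:
{"method": "play_rows", "body": {"translation": [[0,-30,0],[0,-30,0],[0,-30,0]], "twist": [[0,0,0],[0,0,0],[0,0,0]]}}

```text
time_s: 3.15
tcp_pos: [0.4779, -0.2968, 0.297]
eef_rot: [[-0.105, 0.995, -0.001], [0.995, 0.105, -0.001], [-0.001, -0.001, -1.0]]
force: [0.3, 0.3, -0.8]
width: 0.999
grasp_force: 0.0
```

Run:
```python
from h import *
o=arm.get_obs(); p=K('wrist'); im,d=vision.camera('wrist'); cv2.imwrite('pics/w1.png',im)
R=np.array(p['rotation']); print(o['tcp_pos'],np.round(p['position'],3),np.round(R[:,2],2))
W=cloud('wrist',d,p); m=(d>0)&(W[...,2]>.158)&(W[...,2]<.18)&(abs(W[...,0]-.48)<.06)&(abs(W[...,1]+.3)<.12)
q=W[m]; r=cv2.minAreaRect(q[:,:2].astype(np.float32)); print(m.sum(),r,np.median(q,0), w2px('wrist',[.479,-.297,.168],p))
```

```text
[ 0.47785759 -0.29676627  0.2970177 ] [ 0.471 -0.23   0.44 ] [ 0.03 -0.26 -0.96]
1147 ((0.4792531132698059, -0.2951534688472748), (0.007485164795070887, 0.1383957862854004), 5.825488567352295) [ 0.47829259 -0.28854009  0.16857224] [[182.90304183 252.38410072]]
```

View pics/w1.png

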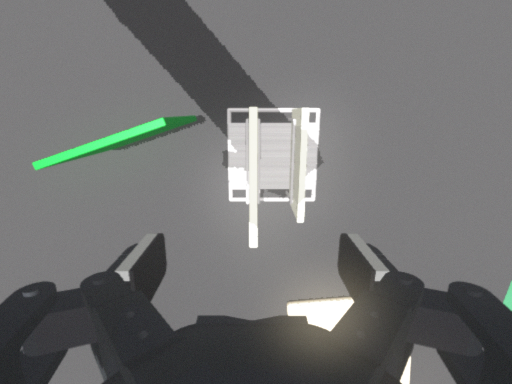

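The wrist view shows the tall board's top edge at columns 249–257, rows 108–247. Its middle is at (0.479, -0.296), yaw 6°, which matches the earlier fit. I'm descending.

Request:
{"method": "play_rows", "body": {"translation": [[1,0,-40],[1,0,-80],[1,1,-115],[1,1,-135],[1,1,-149],[1,1,-151],[1,1,-151]], "twist": [[0,0,0],[0,0,0],[0,0,0],[0,0,0],[0,0,0],[0,0,0],[0,0,0]]}}

```text
time_s: 3.78
tcp_pos: [0.4799, -0.2921, 0.1456]
eef_rot: [[-0.111, 0.994, -0.001], [0.994, 0.111, 0.001], [0.001, -0.001, -1.0]]
force: [-0.3, 0.2, 0.0]
width: 1.002
grasp_force: 0.0
```

Request:
{"method": "play_rows", "body": {"translation": [[0,0,0],[0,0,0],[0,0,0],[0,0,0],[0,0,0],[0,0,0],[0,0,0],[0,0,0]], "twist": [[0,0,0],[0,0,0],[0,0,0],[0,0,0],[0,0,0],[0,0,0],[0,0,0],[0,0,0]], "claw": -1}}

```text
time_s: 4.45
tcp_pos: [0.4799, -0.2941, 0.1465]
eef_rot: [[-0.109, 0.994, 0.001], [0.994, 0.109, -0.0], [-0.0, 0.001, -1.0]]
force: [-0.9, 0.1, 3.3]
width: 0.081
grasp_force: 40.5
```

Request:
{"method": "play_rows", "body": {"translation": [[0,0,10],[0,0,30],[0,0,55],[0,0,85],[0,0,110],[0,0,120],[0,0,120]], "twist": [[0,0,0],[0,0,0],[0,0,0],[0,0,0],[0,0,0],[0,0,0],[0,0,0]]}}

```text
time_s: 5.03
tcp_pos: [0.4807, -0.2947, 0.2687]
eef_rot: [[-0.109, 0.994, 0.005], [0.994, 0.109, -0.001], [-0.002, 0.004, -1.0]]
force: [0.1, -0.9, -0.1]
width: 0.086
grasp_force: 39.9
```

Request:
{"method": "play_rows", "body": {"translation": [[0,20,0],[-4,60,0],[-9,100,0],[-14,140,0],[-19,180,0],[-24,220,0],[-27,250,0],[-27,265,0]], "twist": [[0,0,0],[0,0,0],[0,0,0.2],[0,0,0.4],[0,0,0.6],[0,0,0.7],[0,0,0.7],[0,0,0.7]]}}

```text
time_s: 5.7
tcp_pos: [0.4506, -0.0243, 0.2645]
eef_rot: [[-0.127, 0.992, -0.003], [0.992, 0.127, 0.001], [0.002, -0.003, -1.0]]
force: [0.8, -0.6, -1.1]
width: 0.085
grasp_force: 39.9
```

Request:
{"method": "play_rows", "body": {"translation": [[0,10,0],[0,20,0],[0,20,0],[0,20,0]], "twist": [[0,0,0],[0,0,0],[0,0,0],[0,0,0]]}}

```text
time_s: 6.03
tcp_pos: [0.4525, -0.0097, 0.2657]
eef_rot: [[-0.12, 0.993, -0.001], [0.993, 0.12, -0.001], [-0.001, -0.001, -1.0]]
force: [0.9, 0.1, -1.7]
width: 0.083
grasp_force: 39.9
```

Run:
```python
from h import *
o=arm.get_obs(); print(o['tcp_pos'],o['width'],o['grasp_force'],o['force'])
for n in ['scene','side','wrist']:
    p=K(n); im,d=vision.camera(n); cv2.imwrite(f'pics/{n}2.png',im); W=cloud(n,d,p)
    b=im.astype(int); wh=(b.max(2)-b.min(2)<40)&(d>0)
    box=lambda x0,x1,y0,y1,z0,z1: W[wh&(W[...,0]>x0)&(W[...,0]<x1)&(W[...,1]>y0)&(W[...,1]<y1)&(W[...,2]>z0)&(W[...,2]<z1)]
    for nm,q in [('foot',box(.38,.55,-.12,.1,.034,.048)),('bd_low',box(.38,.52,-.12,.1,.135,.175)),('bd_mid',box(.38,.52,-.12,.1,.18,.21)),('bd_hi',box(.38,.52,-.12,.1,.24,.26)),('bd_top',box(.4,.5,-.12,.1,.27,.30)),('all',box(.4,.5,-.12,.1,.11,.30))]:
        if len(q)>20:
            r=cv2.minAreaRect(q[:,:2].astype(np.float32)); print(n,nm,len(q),np.round(r[0],4),np.round(r[1],4),round(r[2],1),np.round(np.median(q,0),4),np.round(np.percentile(q[:,2],[1,99]),3))
```

```text
[ 0.45253307 -0.00966508  0.26565044] 0.08270292199165477 39.85656917095184 [ 0.88119039  0.05473027 -1.68100986]
scene foot 436 [ 0.4523 -0.0073] [0.0518 0.1534] 7.0 [ 0.4518 -0.0118  0.0379] [0.034 0.042]
scene bd_low 467 [ 0.4578 -0.0109] [0.0105 0.1427] 5.2 [ 0.4584 -0.0152  0.1559] [0.135 0.175]
scene bd_mid 371 [ 0.4569 -0.0112] [0.0099 0.1417] 5.9 [ 0.4577 -0.0148  0.1951] [0.18 0.21]
scene bd_hi 271 [ 0.4564 -0.0107] [0.0097 0.1431] 5.4 [ 0.4575 -0.0158  0.25  ] [0.24 0.26]
scene bd_top 320 [ 0.456  -0.0116] [0.1372 0.036 ] 85.7 [ 0.4601 -0.019   0.2822] [0.271 0.299]
scene all 2104 [ 0.456  -0.0111] [0.1409 0.036 ] 85.7 [ 0.4584 -0.0176  0.2143] [0.128 0.293]
side foot 584 [ 0.45   -0.0068] [0.0474 0.1555] 7.1 [ 0.4508 -0.0136  0.0411] [0.035 0.046]
side bd_low 232 [ 0.4523 -0.0135] [0.0084 0.1395] 7.0 [ 0.4508 -0.0258  0.1557] [0.136 0.174]
side bd_mid 191 [ 0.4498 -0.014 ] [0.0074 0.1399] 9.3 [ 0.4512 -0.0263  0.1948] [0.18  0.209]
side bd_hi 114 [ 0.4535 -0.0183] [0.0083 0.1307] 6.6 [ 0.4533 -0.0438  0.2486] [0.24 0.26]
side bd_top 266 [ 0.4529 -0.0132] [0.0347 0.1368] 17.8 [ 0.4551 -0.0223  0.2872] [0.271 0.299]
side all 1111 [ 0.453  -0.0135] [0.0347 0.1383] 17.5 [ 0.4524 -0.0299  0.22  ] [0.133 0.297]
wrist foot 2047 [ 0.4498 -0.0072] [0.046  0.1493] 7.4 [ 0.4398 -0.0005  0.0406] [0.038 0.042]
wrist bd_top 5012 [0.4529 0.0074] [0.1004 0.0335] 84.3 [0.45   0.0024 0.288 ] [0.274 0.299]
wrist all 5012 [0.4529 0.0074] [0.1004 0.0335] 84.3 [0.45   0.0024 0.288 ] [0.274 0.299]
```

Request:
{"method": "play_rows", "body": {"translation": [[-1,2,-15],[-2,3,-40],[-2,3,-60],[-2,3,-75],[-2,3,-82],[-2,3,-88],[-2,3,-94],[-2,3,-100]], "twist": [[0,0,0],[0,0,0.3],[0,0,0.3],[0,0,0.3],[0,0,0.3],[0,0,0.3],[0,0,0.3],[0,0,0.3]]}}

```text
time_s: 6.85
tcp_pos: [0.4508, -0.0062, 0.1662]
eef_rot: [[-0.126, 0.992, 0.0], [0.992, 0.126, 0.0], [0.0, 0.0, -1.0]]
force: [-0.2, 0.1, 0.2]
width: 0.08
grasp_force: 40.0
```

Request:
{"method": "play_rows", "body": {"translation": [[0,0,-4],[0,0,-8],[0,0,-12],[0,0,-14],[0,0,-15],[0,0,-15]], "twist": [[0,0,0],[0,0,0],[0,0,0],[0,0,0],[0,0,0],[0,0,0]]}}

```text
time_s: 7.35
tcp_pos: [0.4506, -0.0059, 0.151]
eef_rot: [[-0.126, 0.992, -0.0], [0.992, 0.126, -0.0], [-0.0, -0.0, -1.0]]
force: [-1.5, 0.3, -1.9]
width: 0.086
grasp_force: 39.8
```

Request:
{"method": "play_rows", "body": {"translation": [[0,0,-1],[0,0,-2],[0,0,-2]], "twist": [[0,0,0],[0,0,0],[0,0,0]]}}

```text
time_s: 7.6
tcp_pos: [0.4516, -0.0057, 0.1505]
eef_rot: [[-0.126, 0.992, 0.002], [0.992, 0.126, 0.001], [0.001, 0.002, -1.0]]
force: [-3.5, 0.1, 12.3]
width: 0.083
grasp_force: 42.1
```

Request:
{"method": "play_rows", "body": {"translation": [[0,0,0],[0,0,0],[0,0,0],[0,0,0],[0,0,0],[0,0,0]], "twist": [[0,0,0],[0,0,0],[0,0,0],[0,0,0],[0,0,0],[0,0,0]], "claw": 1}}

```text
time_s: 8.1
tcp_pos: [0.4507, -0.006, 0.1491]
eef_rot: [[-0.126, 0.992, 0.0], [0.992, 0.126, -0.0], [-0.0, 0.0, -1.0]]
force: [0.4, -0.0, -0.0]
width: 0.921
grasp_force: 0.0
```

Request:
{"method": "play_rows", "body": {"translation": [[0,0,30],[0,0,70],[0,0,110],[0,0,145],[0,0,150],[0,0,150]], "twist": [[0,0,0],[0,0,0],[0,0,0],[0,0,0],[0,0,0],[0,0,0]]}}

```text
time_s: 8.6
tcp_pos: [0.4521, -0.0058, 0.3014]
eef_rot: [[-0.126, 0.992, 0.005], [0.992, 0.126, 0.002], [0.001, 0.006, -1.0]]
force: [0.2, 0.0, -1.2]
width: 1.001
grasp_force: 0.0
```

```bash
cat > bd.py <<'E'
from h import *
import sys
o=arm.get_obs(); print(o['time_s'],o['tcp_pos'])
t=sys.argv[1]
for n in ['scene','side','wrist']:
    p=K(n); im,d=vision.camera(n); cv2.imwrite(f'pics/{n}{t}.png',im); np.savez(f'pics/{n}{t}.npz',im=im,d=d); W=cloud(n,d,p)
    b=im.astype(int); wh=(b.max(2)-b.min(2)<40)&(d>0)
    box=lambda x0,x1,y0,y1,z0,z1: W[wh&(W[...,0]>x0)&(W[...,0]<x1)&(W[...,1]>y0)&(W[...,1]<y1)&(W[...,2]>z0)&(W[...,2]<z1)]
    for nm,q in [('foot',box(.38,.55,-.12,.1,.034,.048)),('bd_low',box(.38,.52,-.12,.1,.05,.08)),('bd_top',box(.38,.52,-.12,.1,.165,.185)),('bottle top',box(.40,.50,.28,.42,.112,.135)),('bottle body',box(.40,.50,.28,.42,.05,.14)),('bottle up',box(.40,.50,.28,.42,.09,.14)),('camtop',box(.6,.85,-.1,.14,.125,.145))]:
        if len(q)>20:
            r=cv2.minAreaRect(q[:,:2].astype(np.float32)); print(n,nm,len(q),np.round(r[0],4),np.round(r[1],4),round(r[2],1),np.round(np.median(q,0),4),np.round(np.percentile(q[:,2],[1,99]),3))
E
python3 bd.py 3
```

```text
8.6 [ 0.45206813 -0.00575161  0.30138735]
scene foot 351 [ 0.4653 -0.009 ] [0.154  0.0489] 86.2 [ 0.4626 -0.0136  0.0385] [0.034 0.047]
scene bd_low 288 [ 0.456  -0.0089] [0.0124 0.139 ] 4.8 [ 0.456 -0.012  0.065] [0.05  0.079]
scene bd_top 145 [ 0.4526 -0.0091] [0.0135 0.1388] 6.7 [ 0.4534 -0.0093  0.1696] [0.165 0.174]
scene bottle top 119 [0.4551 0.3509] [0.032  0.0593] 17.7 [0.4586 0.3488 0.1219] [0.113 0.126]
scene bottle body 350 [0.4551 0.3507] [0.032  0.0597] 17.7 [0.4632 0.3406 0.097 ] [0.05  0.125]
scene bottle up 203 [0.4551 0.3509] [0.032  0.0593] 17.7 [0.462  0.3421 0.1168] [0.091 0.126]
scene camtop 500 [0.6882 0.0203] [0.1026 0.0528] 9.0 [0.7021 0.0191 0.1334] [0.125 0.138]
side foot 412 [ 0.4499 -0.0075] [0.0471 0.1521] 8.0 [ 0.4396 -0.0323  0.0411] [0.035 0.047]
side bd_low 143 [ 0.4487 -0.0098] [0.0074 0.1394] 8.0 [ 0.4484 -0.0207  0.0643] [0.05 0.08]
side bd_top 167 [ 0.4491 -0.0084] [0.0096 0.1391] 7.9 [ 0.4487 -0.0128  0.1729] [0.165 0.176]
side bottle top 21 [0.4531 0.3508] [0.0184 0.0584] 34.2 [0.4382 0.3622 0.1208] [0.113 0.125]
side bottle body 57 [0.4488 0.3485] [0.0279 0.0594] 34.2 [0.4371 0.3628 0.1063] [0.051 0.125]
side bottle up 35 [0.452  0.3506] [0.0204 0.0594] 34.2 [0.4373 0.3621 0.1163] [0.096 0.125]
side camtop 443 [0.6869 0.0231] [0.0996 0.0554] 6.8 [0.6915 0.0165 0.1353] [0.125 0.141]
wrist foot 2511 [ 0.4498 -0.0078] [0.046  0.1493] 7.5 [ 0.4523 -0.0022  0.0405] [0.035 0.042]
wrist bd_top 1117 [ 0.4482 -0.0072] [0.0073 0.1385] 7.3 [ 0.4477 -0.0013  0.1726] [0.171 0.174]
wrist camtop 3662 [0.6862 0.0247] [0.099  0.0515] 7.4 [0.688  0.0248 0.1362] [0.125 0.138]
```

View pics/side3.png

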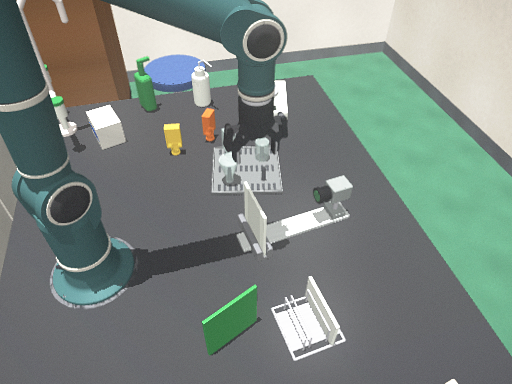

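The board is seated: its top is at 0.1725 and it is centred within about 1.5 mm of the foot. The picture shows it standing upright in the foot at column 255, with the low board still in the rack. Next is the bottle.

Request:
{"method": "play_rows", "body": {"translation": [[2,15,0],[4,45,0],[6,75,0],[8,105,0],[8,135,0],[8,165,0],[8,195,0],[6,225,0]], "twist": [[0,0,-5],[0,0,-12],[0,0,-19],[0,0,-26],[0,0,-33],[0,0,-40],[0,0,-47],[0,0,-54]]}}

```text
time_s: 9.42
tcp_pos: [0.4558, 0.2199, 0.2969]
eef_rot: [[0.733, 0.68, -0.003], [0.68, -0.733, -0.003], [-0.004, -0.0, -1.0]]
force: [-0.0, -0.6, -0.6]
width: 0.997
grasp_force: 0.0
```

Request:
{"method": "play_rows", "body": {"translation": [[0,30,0],[0,60,0],[-3,90,0],[-4,115,0],[-4,131,0],[-4,131,0],[-4,131,0]], "twist": [[0,0,-7],[0,0,-14],[0,0,-20],[0,0,-25],[0,0,-25],[0,0,-25],[0,0,-25]]}}

```text
time_s: 10.0
tcp_pos: [0.4523, 0.3496, 0.2973]
eef_rot: [[0.949, 0.316, -0.002], [0.316, -0.949, -0.003], [-0.003, 0.003, -1.0]]
force: [0.6, 0.3, -0.5]
width: 1.001
grasp_force: 0.0
```

```bash
cat > bt.py <<'E'
from h import *
o=arm.get_obs(); R=np.array(o['eef_rot']); print(o['tcp_pos'],np.round(o['q'],2),'yaw',np.degrees(np.arctan2(R[1,1],R[0,1])))
for n in ['wrist']:
    p=K(n); im,d=vision.camera(n); cv2.imwrite(f'pics/{n}4.png',im); W=cloud(n,d,p); print(p['position'])
    for z0,z1 in [(.117,.135),(.105,.135),(.06,.135)]:
        m=(d>0)&(W[...,2]>z0)&(W[...,2]<z1)&(np.hypot(W[...,0]-.4545,W[...,1]-.351)<.05); q=W[m]
        if len(q)>20:
            r=cv2.minAreaRect(q[:,:2].astype(np.float32)); print(n,len(q),np.round(r[0],4),np.round(r[1],4),round(r[2],1),np.round(np.median(q,0),4))
E
python3 bt.py
```

```text
[0.45228289 0.34956753 0.29732638] [-1.07  0.28  0.44  1.75 -0.13  1.15 -1.85] yaw -71.59345534418621
[0.51529374 0.37180234 0.44039185]
wrist 1200 [0.4544 0.3547] [0.0283 0.0518] 18.0 [0.455  0.3544 0.1245]
wrist 1282 [0.4544 0.3546] [0.0284 0.0518] 17.7 [0.4559 0.3549 0.1244]
wrist 1499 [0.4545 0.3547] [0.0286 0.0519] 17.8 [0.4584 0.3554 0.1243]
```

View pics/wrist4.png

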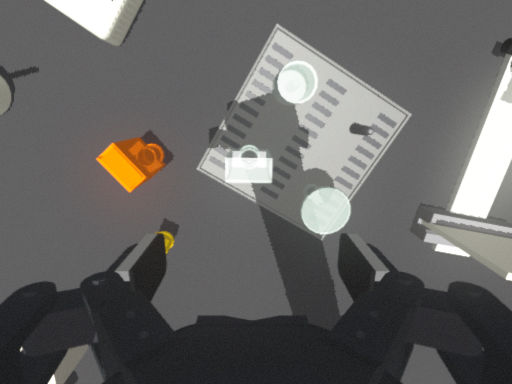

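The wrist view shows the clear bottle at (170,249), with the orange look-alike at (165,130), the beaker at (82,297) and the flask at (210,326). The bottle's centre is (0.4545, 0.354), yaw 18°. I'm descending.

Request:
{"method": "play_rows", "body": {"translation": [[2,4,-38],[2,4,-78],[2,4,-118],[2,4,-150],[2,4,-180],[2,4,-197],[2,4,-201],[2,4,-201]], "twist": [[0,0,0],[0,0,0],[0,0,0],[0,0,0],[0,0,0],[0,0,0],[0,0,0],[0,0,0]]}}

```text
time_s: 10.72
tcp_pos: [0.4547, 0.3518, 0.0972]
eef_rot: [[0.95, 0.311, -0.002], [0.311, -0.95, -0.002], [-0.002, 0.002, -1.0]]
force: [-0.0, 0.0, 0.3]
width: 1.005
grasp_force: 0.0
```

Request:
{"method": "play_rows", "body": {"translation": [[0,0,0],[0,0,0],[0,0,0],[0,0,0],[0,0,0],[0,0,0],[0,0,0],[0,0,0]], "twist": [[0,0,0],[0,0,0],[0,0,0],[0,0,0],[0,0,0],[0,0,0],[0,0,0],[0,0,0]], "claw": -1, "force": 30}}

```text
time_s: 11.38
tcp_pos: [0.4557, 0.3547, 0.0999]
eef_rot: [[0.95, 0.313, 0.002], [0.313, -0.95, 0.002], [0.003, -0.001, -1.0]]
force: [-0.5, -1.4, 6.3]
width: 0.605
grasp_force: 32.0
```

Request:
{"method": "play_rows", "body": {"translation": [[0,0,8],[0,0,25],[0,0,50],[0,0,80],[0,0,105],[0,0,120],[0,0,125],[0,0,125]], "twist": [[0,0,0],[0,0,0],[0,0,0],[0,0,0],[0,0,0],[0,0,0],[0,0,0],[0,0,0]]}}

```text
time_s: 12.05
tcp_pos: [0.455, 0.3546, 0.2247]
eef_rot: [[0.95, 0.313, 0.002], [0.313, -0.95, 0.002], [0.002, -0.002, -1.0]]
force: [0.4, -0.5, -2.0]
width: 0.602
grasp_force: 31.8
```

Request:
{"method": "play_rows", "body": {"translation": [[10,-10,0],[25,-35,0],[42,-65,0],[60,-95,0],[76,-125,0],[86,-155,0],[90,-180,0],[90,-195,0]], "twist": [[0,0,0],[0,0,-2],[0,0,-4],[0,0,-6],[0,0,-8],[0,0,-10],[0,0,-10.6],[0,0,-10.6]]}}

```text
time_s: 12.72
tcp_pos: [0.5447, 0.1549, 0.2217]
eef_rot: [[0.992, 0.128, -0.002], [0.128, -0.992, -0.003], [-0.002, 0.003, -1.0]]
force: [-0.2, 0.3, -0.9]
width: 0.606
grasp_force: 31.7
```

Request:
{"method": "play_rows", "body": {"translation": [[0,-15,0],[0,-40,0],[0,-70,0],[0,-100,0],[0,-125,0],[0,-145,0],[0,-153,0],[0,-153,0]], "twist": [[0,0,0],[0,0,0],[0,0,0],[0,0,0],[0,0,0],[0,0,0],[0,0,0],[0,0,0]]}}

```text
time_s: 13.38
tcp_pos: [0.5441, 0.0049, 0.2228]
eef_rot: [[0.991, 0.131, -0.001], [0.131, -0.991, -0.0], [-0.001, 0.0, -1.0]]
force: [0.1, 0.3, -1.1]
width: 0.604
grasp_force: 31.7
```

```bash
cat > fb.py <<'E'
from h import *
import sys
o=arm.get_obs(); T=np.array(o['tcp_pos']); R=np.array(o['eef_rot']); print(o['time_s'],T,'yaw',np.degrees(np.arctan2(R[1,1],R[0,1])),o['width'],o['grasp_force'])
zo=T[2]-.097   # lift from grasp
for n in ['scene','side','wrist']:
    p=K(n); im,d=vision.camera(n); cv2.imwrite(f'pics/{n}{sys.argv[1]}.png',im); W=cloud(n,d,p)
    for z0,z1 in [(.05,.07),(.07,.09),(.115,.13)]:
        z0+=zo;z1+=zo
        m=(d>0)&(W[...,2]>z0)&(W[...,2]<z1)&(np.hypot(W[...,0]-T[0],W[...,1]-T[1])<.045)&(abs(W[...,0]-T[0])<.035); q=W[m]
        if len(q)>20:
            r=cv2.minAreaRect(q[:,:2].astype(np.float32)); print(n,round(z0,3),len(q),np.round(r[0],4),np.round(r[1],4),round(r[2],1),np.round(np.median(q,0),4),np.percentile(q[:,2],95).round(4))
    print(n,[(round(x['confidence'],2),x['centre']) for x in finder.look_for(n,'bottle')[:2]], w2px(n,[T[0],T[1],zo+.084],p))
E
python3 fb.py 5
```

```text
13.3833 [0.54414093 0.00492607 0.22282941] yaw -82.47029925351501 0.6044275332911118 31.72698386013508
scene 0.176 126 [0.5552 0.0018] [0.0583 0.0242] 73.3 [ 0.5563 -0.0028  0.1853] 0.1943
scene 0.196 126 [0.5546 0.002 ] [0.0581 0.0256] 72.5 [ 0.556  -0.0016  0.2055] 0.2144
scene 0.241 201 [0.5429 0.005 ] [0.0345 0.0805] 6.7 [0.5494 0.0077 0.2455] 0.2527
scene [(0.81, [191.6, 248.4]), (0.75, [136.9, 313.6])] [[185.20772153 245.41628194]]
side 0.176 99 [ 0.5338 -0.0008] [0.0258 0.0568] 38.7 [ 0.5332 -0.0152  0.1858] 0.1943
side 0.196 108 [0.5428 0.0071] [0.03   0.0546] 6.7 [ 0.5321 -0.014   0.2057] 0.2147
side 0.241 176 [0.5411 0.0025] [0.0253 0.0736] 8.2 [0.5381 0.0071 0.2483] 0.2533
side [(0.75, [122.4, 209.3]), (0.6, [140.8, 173.7])] [[178.73288571 288.7699311 ]]
wrist 0.176 687 [0.5568 0.0109] [0.0012 0.0517] 7.7 [0.5569 0.0101 0.1869] 0.1949
wrist 0.196 965 [0.5569 0.0109] [0.0013 0.0519] 7.5 [0.5567 0.0113 0.2067] 0.215
wrist 0.241 7908 [0.543  0.0092] [0.0294 0.0792] 7.7 [0.5465 0.0094 0.2474] 0.2519
wrist [(0.68, [239.4, 251.0])] [[231.15923715 258.88969294]]
```

View pics/scene5.png

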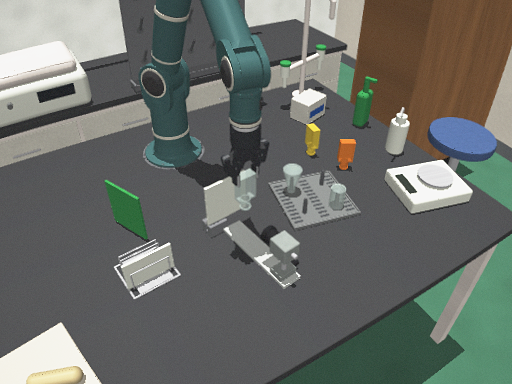

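The scene picture shows the bottle held upright beside the seated board, at (190,247), above the rail. The other glassware and the low board are in place. I'm lowering it to lens height.

Request:
{"method": "play_rows", "body": {"translation": [[1,0,-10],[2,-1,-28],[3,-1,-48],[3,-1,-68],[3,-1,-85],[3,-1,-95],[3,-1,-98],[3,-1,-98]], "twist": [[0,0,0],[0,0,0],[0,0,0],[0,0,0],[0,0,0],[0,0,0],[0,0,0],[0,0,0]]}}

```text
time_s: 14.35
tcp_pos: [0.5473, 0.0052, 0.1243]
eef_rot: [[0.991, 0.133, -0.002], [0.133, -0.991, -0.001], [-0.002, 0.0, -1.0]]
force: [0.1, -0.0, -1.3]
width: 0.602
grasp_force: 31.8
```

Request:
{"method": "play_rows", "body": {"translation": [[0,0,0],[0,0,0],[0,0,0],[0,0,0]], "twist": [[0,0,0],[0,0,0],[0,0,0],[0,0,0]]}}

```text
time_s: 14.68
tcp_pos: [0.5481, 0.0052, 0.1259]
eef_rot: [[0.991, 0.133, 0.001], [0.133, -0.991, 0.0], [0.002, -0.0, -1.0]]
force: [0.5, -0.0, -1.3]
width: 0.602
grasp_force: 31.8
```

```bash
cat > fin.py <<'E'
from h import *
o=arm.get_obs(); T=np.array(o['tcp_pos']); print(o['time_s'],T,o['force'],o['grasp_force'])
th=np.radians(7.4); ex=np.array([np.cos(th),np.sin(th)]); ey=np.array([-ex[1],ex[0]]); s0=np.array([.450,-.0077])
for n in ['scene','side','wrist']:
    p=K(n); im,d=vision.camera(n); cv2.imwrite(f'pics/{n}6.png',im); W=cloud(n,d,p)
    U=np.stack([(W[...,:2]-s0)@ex,(W[...,:2]-s0)@ey,W[...,2]],-1)
    m=(d>0)&(U[...,0]>.065)&(U[...,0]<.13)&(abs(U[...,1])<.05)&(U[...,2]>.03)
    q=U[m&(U[...,2]<.135)]
    for a in np.arange(.03,.16,.01):
        r=U[m&(U[...,2]>=a)&(U[...,2]<a+.01)]
        if len(r)>8: print(n,round(a,2),len(r),'x',np.percentile(r[:,0],[2,50,98]).round(4),'y',np.percentile(r[:,1],[2,50,98]).round(4))
    b=U[(d>0)&(abs(U[...,0])<.03)&(abs(U[...,1])<.1)&(U[...,2]>.06)]
    print('board',np.percentile(b[:,0],[2,50,98]).round(4),np.percentile(b[:,1],[1,99]).round(4),np.percentile(b[:,2],97).round(4))
E
python3 fin.py
```

```text
14.6833 [0.54814924 0.00520277 0.12590756] [ 0.49432267 -0.04254693 -1.25903208] 31.752492282539606
scene 0.03 20 x [0.0897 0.1078 0.1141] y [-0.0155 -0.0113  0.0039]
scene 0.04 21 x [0.0935 0.1091 0.1154] y [-0.0148 -0.0079  0.0058]
scene 0.05 25 x [0.103  0.1106 0.1159] y [-0.0145 -0.0058  0.0069]
scene 0.06 17 x [0.0899 0.1112 0.1144] y [-0.026  -0.0057  0.0121]
scene 0.07 49 x [0.0884 0.1122 0.1145] y [-0.0276 -0.0121  0.023 ]
scene 0.08 52 x [0.09   0.1117 0.1142] y [-0.0266 -0.0058  0.0243]
scene 0.09 53 x [0.0851 0.1112 0.1137] y [-0.0267 -0.0122  0.024 ]
scene 0.1 59 x [0.085  0.1113 0.1147] y [-0.0265 -0.0144  0.0205]
scene 0.11 52 x [0.0879 0.1113 0.1135] y [-0.0272 -0.0056  0.0229]
scene 0.12 43 x [0.1076 0.1116 0.1142] y [-0.0279 -0.0022  0.0245]
scene 0.13 58 x [0.0998 0.1112 0.1134] y [-0.0388 -0.0083  0.0305]
scene 0.14 158 x [0.0862 0.1062 0.1133] y [-0.0387  0.002   0.0321]
scene 0.15 53 x [0.0889 0.1059 0.1126] y [-0.04    0.0038  0.0367]
board [-0.0276  0.0037  0.0281] [-0.0699  0.0773] 0.6238
side 0.04 28 x [0.0812 0.0879 0.1101] y [-0.0154 -0.0088  0.0071]
side 0
[... 946 characters left out ...]
1124] y [-0.0066  0.0018  0.0207]
wrist 0.07 262 x [0.111  0.1113 0.1117] y [-0.024   0.0015  0.026 ]
wrist 0.08 341 x [0.1109 0.1112 0.1116] y [-0.024   0.0008  0.0259]
wrist 0.09 374 x [0.1108 0.1113 0.1117] y [-0.024   0.0008  0.0257]
wrist 0.1 452 x [0.1108 0.1112 0.1117] y [-0.0242  0.0011  0.026 ]
wrist 0.11 546 x [0.1108 0.1113 0.1117] y [-0.024   0.0008  0.0257]
wrist 0.12 652 x [0.1108 0.1112 0.1117] y [-0.0237  0.0009  0.0259]
wrist 0.13 954 x [0.1062 0.1112 0.1117] y [-0.034   0.0009  0.0362]
wrist 0.14 3572 x [0.0838 0.1059 0.1116] y [-0.0346  0.0027  0.0369]
wrist 0.15 4923 x [0.0843 0.0997 0.111 ] y [-0.0338 -0.0004  0.036 ]
board [0.0041 0.005  0.0058] [-0.047   0.0488] 0.0718
```

```bash
python3 -c "
from workcell import job; print(job.finish_job())"
```

```text
the job is handed in; nothing more can be done
None
```

The job is handed in with no verdict returned. At the last measurement the tall board was upright and fully down in the slot within about 1.5 mm of centre, and the bottle was held upright and square at 97 mm from the slot's middle, on the lens axis and at lens height to within a few mm.

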